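Balance the model flying boat on its stand

TASK

Pick up the model flying boat and balance it on the two-post balancing stand: the underside of each wing resting on one narrow post pad, the hull hanging between the posts, the nose pointing either way, and the model standing level by itself once let go. A trim weight is hidden somewhere along its hull, so the balance point is not known and has to be found by feel or by trial. Set it down gently, do not tip it over, and leave the jar, paint pot, tub and glue bottle where they are.

Things in the scene. Friction and masses are not known exactly. Their poses are not given: they have to be found in the camera images.
- seaplane: grey plastic model flying boat, 215 mm long, about 0.46 kg. Origin on the flat keel under mid-wing; x to the nose, y to its left wing, z up. Hull 36 mm wide, 42 high; keel x = -57 to +57 mm, bow to +95, thin tail to -117, fin 74 mm high at x = -100. A hidden weight puts the balance point on the centre line anywhere from 36 mm behind to 36 mm ahead of the origin; it stays put during a run
- wing_under (a point): centre of the wing's flat underside, 22 mm above the keel, right above the seaplane's origin, axes as the seaplane's. The wing is a slab of 90 mm chord (x = -45 to +45 mm), 230 mm span, 8 mm thick. Under it at y = +-100 mm sit floats 14 mm wide, down to 8 mm above keel level. The balance point is some 10 mm above this level, so out of balance it tips
- motor_pod (a point): centre of the motor pod above the wing, the part to grip: a box 80 mm long (x), 28 mm wide (y), 34 mm high, 83 mm above the keel, right above the seaplane's origin, axes as the seaplane's. It stands on a pylon 16 mm wide above the hull; its underside is 66, the wing's top 30 mm above the keel. A propeller 76 mm wide lies across its front end (x = +48 mm)
- stand: plywood balancing stand, fixed. Origin under the centre of its block, 150 (x) by 150 (y) by 30 mm high. On it two uprights at y = +-55 mm, 26 mm wide (y), 12 mm thick (x), end in flat rubber pads 64 mm above the bench. The wing goes across the pads, the model's x along the stand's x or reversed; the keel then hangs 12 mm above the block, and a model out of balance tips 0.2 rad onto it
- pads_mid (a point): point midway between the two pads, level with their tops, 64 mm above the bench; axes as the stand's. Each pad is only 12 mm (x) by 30 mm (y), at y = +-55 mm
- jar: glass jar with dark lid, 76 mm across, 85 mm high; origin under its centre; bystander
- paint_pot: small glass paint pot with black cap, 38 mm across, 45 mm high; origin under its centre; bystander
- tub: white plastic tub, 110 mm across, 60 mm high; origin under its centre; bystander
- glue: white glue bottle, 36 mm across, 85 mm high; origin under its centre; bystander
Not all that is in view belongs to the job. Several things have the shape of the stand; the one meant has the colours described above.

How it is judged:
By the outcome, as a careful person would: the job done as asked, in the order asked, and still so for the second after the job is handed in, with the robot touching nothing.
It also fails if it takes over 64 s, if anything falls off the work surface, if the arm or the gripper's body presses on something with over 40 N, if the wrist force passes 120 N, or if a joint passes its speed limit or range.

ROBOT

A 6-joint arm with a two-finger parallel gripper is mounted at the origin on the work surface. World frame = base frame: x ahead of the robot, y to its left, z up, the work surface at z = 0. Lengths are in m, angles in degrees, forces in N, time in s.
With the tool pointing down it reaches from about 0.375 to 0.9 m from the base axis. Payload 3.1 kg.
Tool frame: the origin (TCP) lies between the finger pads; the fingertips stand 11 mm ahead of it and the grasp point (between the pads) lies 8 mm behind it; z points along the fingers, y is the line along which they close (so a half turn about z gives the same grasp; the last joint's range is limited). The gripper opens to 87 mm and grips with 3 to 60 N. Pads are 19 mm wide; open, the fingers measure 117 mm over their backs; the gripper's body (75 mm by 190 mm) begins 51 mm behind the grasp point.
Start: joints at [66.033, 30.224, 82.088, -0, 67.689, -10.227], TCP at [0.148, 0.607, 0.234] pointing down, gripper open.
Joint ranges: [-176.69, 176.69], [-43.24, 126.21], [12.49, 139.97], [-82, 262], [0, 151.66], [-163.58, 163.58]. Speed limits (degrees/s): [159.86, 159.86, 180, 180, 180, 180].

INTERFACE

Orientations are given as a 3x3 rotation matrix whose columns are the frame's x, y, z axes.
In Python, from rig import bot, viewer, workorder, models gives the robot as it stands.
- The arm moves only by the shell command python3 -m jog 'ROWS'. ROWS is JSON, a list of rows, each a list of 7 numbers: the opening, from 0 (shut) to 1 (fully open), then the shift along the tool's x, y, z in m, then the turn, a rotation vector about the tool's x, y, z in degrees. In form: [[claw, x, y, z, ax, ay, az], ...]. A call has 1 to 20 rows; each row is the pose to reach, as a shift and turn from the pose commanded when the call began, along the tool's axes at that moment; what a row does not reach only later rows make up. A row lasts 1/8 s, in which the tool goes at most 62.5 mm and 10.7 degrees, less where a joint would pass 70% of its speed; a pose out of reach is approached as far as the arm can. A call with a gripper value outside its range is refused whole. The fingers move at their own pace and stop on an object; the grip force is fixed at half the most. Time passes only in rows, so rows that repeat a pose let the fingers close. It gives the time, the measured TCP pose, the force, the opening and the grip force at its end, in the units of the state.
- bot.read_state(): the state, without advancing time (a new reading comes with each control period).
- viewer.capture(name): name is "scene" or "side" or "wrist"; returns (picture, depth): 480x640x3 uint8, blue, green, red; 480x640 float32, m along the optical axis (not along the pixel's ray), 0 where there is no reading.
- viewer.camera_info(name): a dict with "fx", "fy", "cx", "cy" (pixels), "world_to_cam" (4x4, takes a point from world to camera coordinates). Camera axes: x right, y down, z forward; pixel columns grow to the right and rows downward; lengths in m; the calibration is good to about 2 mm. A picture is of the moment at which its call begins: read the wrist's pose just before it. camera_info takes no time and is no camera call; for the wrist camera it gives the pose at the moment of the call.
- workorder.hand_in(): hands the job in; it is judged then, once.
Trained networks look in the newest picture that a camera, given by its name, has taken for a name from the list of things; names that differ only in an ending like _2 or _b are one class to them, and where a whole thing is asked for, a point or a joint stands for the part that bears it (a point fixed in the world has none). Each returns a list of dicts, best first, with "p" (0 to 1); they miss things now and then, are a little off and sometimes report something else, mostly with a low value. They report only what shows in the picture. A call takes as long as a camera call. They do not tell look-alikes from the thing itself.
- models.outline_of(camera, thing): "mask" (480x640 bool, what is visible of it).
- models.tip_of(camera, thing): "xyz" ([x, y, z] in m, in world coordinates, good to about 4 mm: a listed point, or the origin of a listed thing).
The state is a dict: "time_s": time; "joint_positions": joint angles; "qvel": joint speeds; "tau": joint torques, N m; "position": TCP position; "tcp_rot": TCP orientation; "force": force on the tool from outside, world axes, zero at the start; "moment": the same for the moment, N m; "opening": opening from 0.0 (shut) to 1.0 (fully open); "grasp_force": force on a finger pad.
Only numpy, scipy, OpenCV 4.12 (cv2) and the standard library are available. Lean on these libraries where they do the work, as an engineer would, in place of code of your own. Each camera call takes 0.05 s, during which the arm holds its last target. There are 200 camera calls.

## Working session

There is one attempt and no reset: what is moved stays moved. The work goes in short steps, Python scripts to look and compute and a shell command to move; the robot and the scene stay as the last step left them, time stands still between calls to the robot, and variables do not carry over. Pictures are saved under pics/ and viewed, at most 10 in all, crops included, and the job is handed in when it is done.

```bash
mkdir -p pics; ls; cat > h.py <<'E'
import numpy as np, cv2
from rig import bot, viewer, workorder, models
E
python3 - <<'E'
from h import *
s=bot.read_state(); print(s['time_s'],s['position'],s['tcp_rot'],s['force'],s['opening'])
for c in ['scene','side']:
    im,d=viewer.capture(c); cv2.imwrite(f'pics/{c}0.png',im)
    for t in ['seaplane','wing_under','motor_pod','stand','pads_mid','jar','paint_pot','tub','glue']:
        for r in models.tip_of(c,t)[:3]: print(c,t,round(r['p'],2),np.round(r['xyz'],3))
print(bot.read_state()['time_s'])
E
```

```text
pics
0.0 [0.14812383 0.60645396 0.2325704 ] [[-9.71394321e-01  2.37470588e-01 -8.90955505e-04]
 [ 2.37471937e-01  9.71392348e-01 -1.99642689e-03]
 [ 3.91374692e-04 -2.15089467e-03 -9.99997610e-01]] [-0.25100644 -0.37103217 -0.0864101 ] 1.0023264996789265
scene seaplane 0.56 [ 0.517 -0.25   0.001]
scene wing_under 0.84 [ 0.525 -0.25   0.023]
scene motor_pod 0.79 [ 0.518 -0.25   0.087]
scene motor_pod 0.65 [ 0.521 -0.251  0.022]
scene stand 0.96 [0.513 0.238 0.001]
scene stand 0.87 [0.176 0.345 0.   ]
scene pads_mid 0.69 [0.509 0.235 0.063]
scene jar 0.89 [ 0.778  0.012 -0.001]
scene jar 0.31 [ 0.517 -0.254  0.005]
scene paint_pot 0.65 [0.481 0.433 0.005]
scene tub 0.88 [0.59  0.503 0.002]
scene glue 0.83 [ 0.588 -0.486  0.002]
side seaplane 0.84 [ 0.522 -0.252 -0.003]
side wing_under 0.86 [ 0.519 -0.25   0.024]
side motor_pod 0.62 [ 0.522 -0.251  0.084]
side stand 0.81 [0.504 0.235 0.001]
side stand 0.76 [ 0.179  0.346 -0.   ]
side pads_mid 0.81 [0.506 0.237 0.065]
side pads_mid 0.69 [0.176 0.346 0.064]
side pads_mid 0.62 [0.588 0.497 0.001]
side jar 0.96 [0.776 0.003 0.001]
side paint_pot 0.89 [0.48  0.431 0.   ]
side paint_pot 0.57 [ 0.523 -0.249  0.083]
side tub 0.83 [ 0.589  0.5   -0.   ]
side tub 0.59 [0.781 0.009 0.001]
side glue 0.51 [ 0.59  -0.488  0.001]
side glue 0.31 [ 0.521 -0.251  0.082]
1.0
```

View pics/scene0.png

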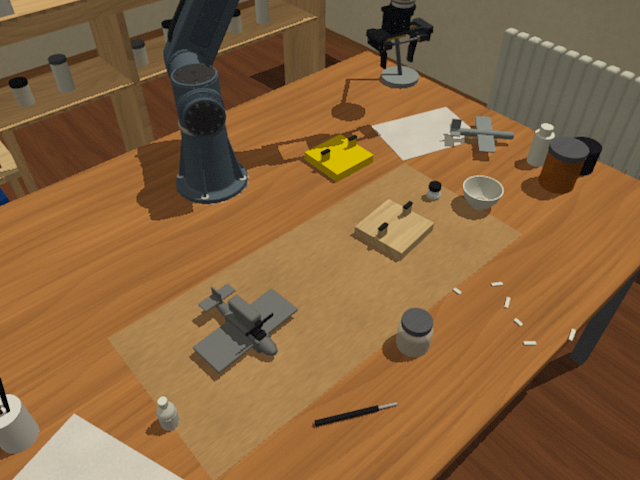

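View pics/side0.png

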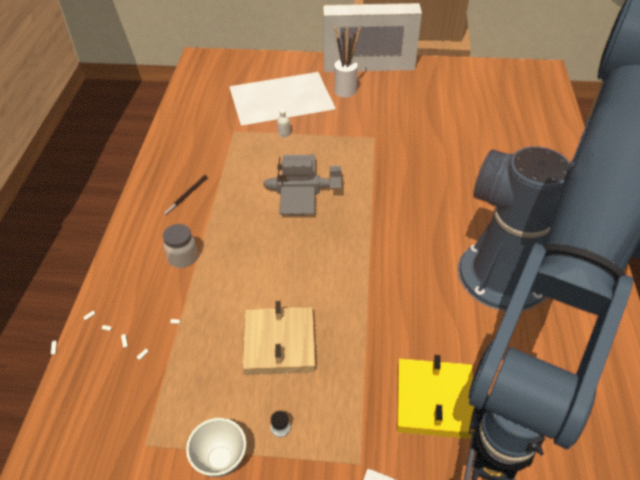

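The scene picture shows the plywood stand near pixel (395,228), a yellow decoy at (340,157), the seaplane at (245,330) with its nose to lower right (about +x), and a decoy plane at (480,133). The side picture agrees: stand (279,340), plane (300,183). Next I need the exact yaws.

```bash
cat >> h.py <<'E'
def cloud(c,d):
    K=viewer.camera_info(c); v,u=np.nonzero(d>0); z=d[v,u]
    P=np.c_[(u-K['cx'])/K['fx']*z,(v-K['cy'])/K['fy']*z,z,np.ones(len(z))]
    return (P@np.linalg.inv(K['world_to_cam']).T)[:,:3]
def rect(P,ctr,r,z0,z1):
    m=(abs(P[:,:2]-ctr)<r).all(1)&(P[:,2]>z0)&(P[:,2]<z1); Q=P[m]
    if len(Q)<8: return len(Q),
    (cx,cy),(w,h),a=cv2.minAreaRect((Q[:,:2]*1000).astype(np.float32))
    return len(Q),np.round([cx,cy,w,h,a],1),'zmed',round(float(np.median(Q[:,2])),4)
def pose():
    s=bot.read_state(); return s['time_s'],np.round(s['position'],4),np.round(s['tcp_rot'],4).tolist()
def ft(n=20):
    a=[]
    for i in range(n):
        s=bot.read_state(); a.append(np.r_[s['force'],s['moment']])
    return np.round(np.mean(a,0),4),np.round(np.std(a,0),4)
E
python3 - <<'E'
from h import *
for c in ['scene','side']:
    im,d=viewer.capture(c); P=cloud(c,d)
    print(c,'wing',rect(P,[.52,-.25],.16,.026,.034))
    print(c,'pod',rect(P,[.52,-.25],.07,.096,.104))
    print(c,'block',rect(P,[.507,.236],.12,.026,.034))
    print(c,'pads',rect(P,[.507,.236],.09,.060,.068))
    for s in (-1,1): print(' pad',rect(P,[.507,.236+s*.055],.03,.060,.068))
print(ft())
E
```

```text
scene wing (2692, array([ 521.4, -253.2,  241.3,  173.5,   71.1]), 'zmed', 0.0293)
scene pod (353, array([ 520.8, -253.3,   80.2,   28.8,    5.8]), 'zmed', 0.099)
scene block (1937, array([508.6, 233.6, 153.1, 156.3,   7.1]), 'zmed', 0.0293)
scene pads (81, array([508.3, 235. ,  15. , 144.9,   7.1]), 'zmed', 0.063)
 pad (40, array([515.2, 179.5,  14.4,  32.8,   3.7]), 'zmed', 0.063)
 pad (41, array([500.6, 289.6,  13.3,  34.7,   3.9]), 'zmed', 0.0629)
side wing (1078, array([ 519.1, -245. ,  196.8,  235.5,   38.6]), 'zmed', 0.0292)
side pod (161, array([ 518.8, -244.8,   75.3,   29.1,    5.7]), 'zmed', 0.0991)
side block (3474, array([507. , 241.5, 149.9, 155.3,   7.4]), 'zmed', 0.0293)
side pads (140, array([506.8, 240.4,  11.2, 141.4,   7.3]), 'zmed', 0.0633)
 pad (67, array([513.7, 187.1,  11.2,  33.8,   7.6]), 'zmed', 0.0633)
 pad (73, array([499.6, 294.6,  10.6,  32.1,   7.5]), 'zmed', 0.0632)
(array([-0.1951, -0.1775, -0.1737, -0.0305,  0.0181, -0.0345]), array([0., 0., 0., 0., 0., 0.]))
```

```bash
cat >> h.py <<'E'
from scipy.spatial.transform import Rotation as Ro
def to(p,yaw_y):
    "tool-frame shift and turn to TCP p, tool y axis at yaw_y deg, pointing down"
    s=bot.read_state(); R=np.array(s['tcp_rot'])
    y=np.array([np.cos(np.radians(yaw_y)),np.sin(np.radians(yaw_y)),0]); z=np.array([0,0,-1.]); x=np.cross(y,z)
    print('shift',np.round(R.T@(np.array(p)-s['position']),4),'turn',np.round(Ro.from_matrix(R.T@np.c_[x,y,z]).as_rotvec(True),2))
E
python3 - <<'E'
from h import *
to([.42,.33,.23],95.8); to([.52,-.249,.23],95.8)
E
```

```text
shift [-0.3297 -0.2046  0.0035] turn [ -0.    -0.   -19.54]
shift [-0.5643 -0.7433  0.0036] turn [ -0.    -0.   -19.54]
```

```bash
python3 -m jog '[[1,-0.05,-0.031,0.003,0,0,-5],[1,-0.1,-0.062,0.003,0,0,-10],[1,-0.15,-0.093,0.003,0,0,-15],[1,-0.2,-0.124,0.003,0,0,-19.5],[1,-0.25,-0.155,0.003,0,0,-19.5],[1,-0.3,-0.186,0.003,0,0,-19.5],[1,-0.33,-0.205,0.003,0,0,-19.5],[1,-0.353,-0.258,0.003,0,0,-19.5],[1,-0.376,-0.311,0.003,0,0,-19.5],[1,-0.399,-0.364,0.003,0,0,-19.5],[1,-0.422,-0.417,0.003,0,0,-19.5],[1,-0.445,-0.47,0.003,0,0,-19.5],[1,-0.468,-0.523,0.003,0,0,-19.5],[1,-0.491,-0.576,0.003,0,0,-19.5],[1,-0.514,-0.629,0.003,0,0,-19.5],[1,-0.537,-0.682,0.003,0,0,-19.5],[1,-0.564,-0.743,0.003,0,0,-19.5],[1,-0.564,-0.743,0.003,0,0,-19.5],[1,-0.564,-0.743,0.003,0,0,-19.5]]'
python3 - <<'E'
from h import *
print(pose())
im,d=viewer.capture('wrist'); cv2.imwrite('pics/w1.png',im); P=cloud('wrist',d)
print('pod',rect(P,[.52,-.25],.07,.09,.107)); print('wing',rect(P,[.52,-.25],.16,.026,.034))
for t in ['motor_pod','wing_under','seaplane']: print(t,[(round(r['p'],2),np.round(r['xyz'],3)) for r in models.tip_of('wrist',t)[:1]])
print(ft(),bot.read_state()['moment'])
to([.52,-.249,.075],95.8)
E
```

```text
time_s: 3.48
position: [0.5193, -0.2485, 0.2302]
tcp_rot: [[-0.995, -0.099, -0.001], [-0.099, 0.995, 0.001], [0.001, 0.001, -1.0]]
force: [0.9, 1.0, -0.1]
opening: 1.003
grasp_force: 0.0
(3.475, array([ 0.5193, -0.2485,  0.2302]), [[-0.9951, -0.0992, -0.0009], [-0.0992, 0.9951, 0.0012], [0.0008, 0.0013, -1.0]])
pod (3977, array([ 525.1, -254.9,   92.4,   72.3,   12.1]), 'zmed', 0.1009)
wing (20296, array([ 521.9, -250.1,  177.2,  230.7,    4.3]), 'zmed', 0.0312)
motor_pod [(0.73, array([ 0.522, -0.251,  0.084]))]
wing_under []
seaplane [(0.94, array([ 0.522, -0.253, -0.001]))]
(array([ 0.2372,  0.8268,  0.2343, -0.0089,  0.0774,  0.0307]), array([0., 0., 0., 0., 0., 0.])) [-0.00893739  0.07742314  0.03071502]
shift [-0.0003 -0.0023  0.1556] turn [ 0.04 -0.03  0.06]
```

View pics/w1.png

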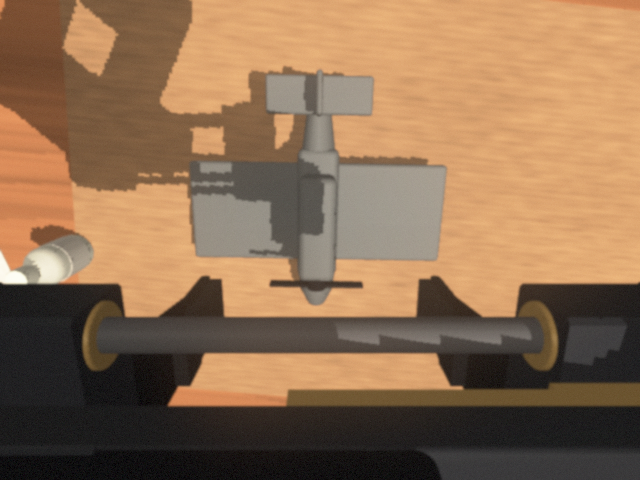

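The wrist view shows the plane upright and nearly aligned, pod (318,228), propeller at (316,284), and nothing between the fingers and the pod. I'll take a baseline wrench, then descend and grip.

```bash
cat >> h.py <<'E'
def ftc(n=10):
    a=[]
    for i in range(n):
        viewer.capture('side'); s=bot.read_state(); a.append(np.r_[s['force'],s['moment']])
    return np.round(np.mean(a,0),4),np.round(np.std(a,0),4)
E
python3 -c "
from h import *
print(ftc())"
python3 -m jog '[[1,-0.002,-0.002,0.05,0,0,0],[1,-0.002,-0.002,0.1,0,0,0],[1,-0.002,-0.002,0.14,0,0,0],[1,-0.002,-0.002,0.155,0,0,0],[0.5,-0.002,-0.002,0.155,0,0,0],[0,-0.002,-0.002,0.155,0,0,0],[0,-0.002,-0.002,0.155,0,0,0],[0,-0.002,-0.002,0.155,0,0,0],[0,-0.002,-0.002,0.155,0,0,0]]'
```

```text
(array([ 0.1412,  0.1538, -0.086 ,  0.0268,  0.0103,  0.0066]), array([0.2806, 0.4481, 0.5218, 0.029 , 0.0335, 0.0324]))
time_s: 5.3
position: [0.5222, -0.2505, 0.0761]
tcp_rot: [[-0.995, -0.1, 0.001], [-0.1, 0.995, -0.001], [-0.001, -0.001, -1.0]]
force: [0.4, -0.2, 0.5]
opening: 0.517
grasp_force: 0.0
```

```bash
python3 -m jog '[[0,0,0,0,0,0,0],[0,0,0,0,0,0,0],[0,0,0,0,0,0,0],[0,0,0,0,0,0,0],[0,0,0,0,0,0,0]]'; python3 -c "
from h import *
print(ftc(6))"
```

```text
time_s: 5.92
position: [0.522, -0.2505, 0.0756]
tcp_rot: [[-0.995, -0.1, 0.0], [-0.1, 0.995, -0.0], [-0.0, -0.0, -1.0]]
force: [-0.8, -0.6, 0.7]
opening: 0.324
grasp_force: 29.9
(array([ 0.3249, -0.2591,  0.7895,  0.0088,  0.0341,  0.0225]), array([0.1841, 0.3343, 0.5485, 0.0179, 0.017 , 0.0292]))
```

```bash
python3 -m jog '[[0,0,0,-0.005,0,0,0],[0,0,0,-0.012,0,0,0],[0,0,0,-0.02,0,0,0],[0,0,0,-0.02,0,0,0],[0,0,0,-0.02,0,0,0]]'; python3 -c "
from h import *
print(ftc(16)); print(pose())
im,d=viewer.capture('wrist'); cv2.imwrite('pics/w2.png',im); P=cloud('wrist',d)
Q=P[(abs(P[:,0]-.52)<.12)&(abs(P[:,1]+.25)<.105)&(abs(P[:,1]+.25)>.045)&(P[:,2]>.03)&(P[:,2]<.075)]
m=(Q[:,0]>.47)&(Q[:,0]<.56);Q=Q[m]
print(len(Q),np.linalg.lstsq(np.c_[Q[:,:2]-[.52,-.25],np.ones(len(Q))],Q[:,2],rcond=None)[0])
"
```

```text
time_s: 6.85
position: [0.5219, -0.2503, 0.0956]
tcp_rot: [[-0.995, -0.1, -0.0], [-0.1, 0.995, 0.0], [0.0, 0.0, -1.0]]
force: [0.2, -0.2, -4.0]
opening: 0.319
grasp_force: 29.9
(array([ 1.5280e-01, -1.6660e-01, -4.8425e+00,  1.5200e-02,  1.1110e-01,
       -1.4000e-03]), array([0.4671, 0.4242, 0.6116, 0.0333, 0.0246, 0.0228]))
(7.65, array([ 0.522 , -0.2504,  0.0955]), [[-0.9949, -0.1004, -0.0], [-0.1004, 0.9949, 0.0], [0.0, 0.0, -1.0]])
22631 [ 0.00040475 -0.00111924  0.05119633]
```

```bash
python3 -c "
from h import *
print(ftc(24)); s=bot.read_state()
im,d=viewer.capture('wrist'); P=cloud('wrist',d)
R=np.array(s['tcp_rot']); Q=(P-s['position'])@np.c_[-R[:,0],R[:,1],[0,0,1]]  # model-like axes
W=Q[(abs(Q[:,2]+.0445)<.006)&(abs(Q[:,1])>.05)&(abs(Q[:,1])<.09)&(abs(Q[:,0])<.07)]
for a in (-.08,-.06,.06,.08):
    w=W[abs(W[:,1]-a)<.008]; print(a,len(w),np.percentile(w[:,0],[.5,99.5])) if len(w)>20 else print(a,len(w))
W=Q[(abs(Q[:,2]+.0445)<.006)&(abs(Q[:,0])<.02)&(abs(Q[:,1])<.14)]; print('y',np.percentile(W[:,1],[.2,99.8]))
T=Q[(abs(Q[:,2]-.0245)<.005)&(abs(Q[:,1])<.012)&(abs(Q[:,0])<.07)]; print('pod',len(T),np.percentile(T[:,0],[.5,99.5]) if len(T) else 0)
side,d=viewer.capture('side'); P=cloud('side',d); print(rect(P,[.522,-.25],.07,.114,.124))
sc,d=viewer.capture('scene'); P=cloud('scene',d); Q=(P-s['position'])@np.c_[-R[:,0],R[:,1],[0,0,1]]
W=Q[(abs(Q[:,2]+.0455)<.006)&(abs(Q[:,1])>.05)&(abs(Q[:,1])<.09)&(abs(Q[:,0])<.08)]
for a in (-.08,-.06,.06,.08):
    w=W[abs(W[:,1]-a)<.008]; print(a,len(w),np.percentile(w[:,0],[1,99])) if len(w)>20 else print(a,len(w))
"
```

```text
(array([ 4.2000e-02,  8.0000e-04, -4.7593e+00,  2.8000e-02,  1.1650e-01,
        9.6000e-03]), array([0.4168, 0.4339, 0.4968, 0.0263, 0.0233, 0.0342]))
-0.08 3198 [-0.04947315  0.00532531]
-0.06 3193 [-0.04928854  0.00525936]
0.06 3097 [-0.04788048  0.00517203]
0.08 3059 [-0.04764963  0.00524863]
y [-0.11405188  0.11338316]
pod 8782 [-0.04339718  0.01967669]
(13, array([ 482.1, -246.4,    2.7,   26.6,    5.3]), 'zmed', 0.1184)
-0.08 280 [-0.04766656  0.04144322]
-0.06 272 [-0.04615394  0.04190906]
0.06 197 [-0.03968711  0.04276761]
0.08 208 [-0.0436035   0.04383359]
```

```bash
python3 -m jog '[[0,0,0,-0.03,0,0,0],[0,0,0,-0.07,0,0,0],[0,-0.005,0.02,-0.11,0,0,0],[0,-0.015,0.055,-0.15,0,0,0],[0,-0.025,0.1,-0.19,0,0,0],[0,-0.035,0.145,-0.205,0,0,0],[0,-0.045,0.19,-0.205,0,0,0],[0,-0.052,0.23,-0.205,0,0,-0.7],[0,-0.055,0.255,-0.205,0,0,-1.5],[0,-0.055,0.266,-0.205,0,0,-1.5],[0,-0.055,0.266,-0.205,0,0,-1.5],[0,-0.055,0.266,-0.205,0,0,-1.5]]'
python3 - <<'E'
from h import *
print(pose()); im,d=viewer.capture('wrist'); cv2.imwrite('pics/w3.png',im); P=cloud('wrist',d)
print('block',rect(P,[.507,.237],.12,.025,.035)); print('pads',rect(P,[.507,.237],.09,.059,.069))
for s in (-1,1): print(' pad',rect(P,[.507-s*.007,.237+s*.055],.025,.059,.069))
for t in ['pads_mid','stand']: print(t,[(round(r['p'],2),np.round(r['xyz'],3)) for r in models.tip_of('wrist',t)[:1]])
E
```

```text
time_s: 10.55
position: [0.5501, 0.0187, 0.3005]
tcp_rot: [[-0.992, -0.125, 0.0], [-0.125, 0.992, -0.001], [0.0, -0.001, -1.0]]
force: [-0.3, 0.1, -4.1]
opening: 0.321
grasp_force: 29.9
(10.55, array([0.5501, 0.0187, 0.3005]), [[-0.9921, -0.1253, 0.0], [-0.1253, 0.9921, -0.0008], [0.0001, -0.0008, -1.0]])
block (12930, array([507.1, 236.6, 150.1, 150.8,   7.6]), 'zmed', 0.0311)
pads (425, array([499.3, 291.2,  12. ,  31.8,   8. ]), 'zmed', 0.0651)
 pad (0,)
 pad (425, array([499.3, 291.2,  12. ,  31.8,   8. ]), 'zmed', 0.0651)
pads_mid [(0.95, array([0.505, 0.238, 0.066]))]
stand [(0.82, array([0.508, 0.235, 0.   ]))]
```

View pics/w3.png

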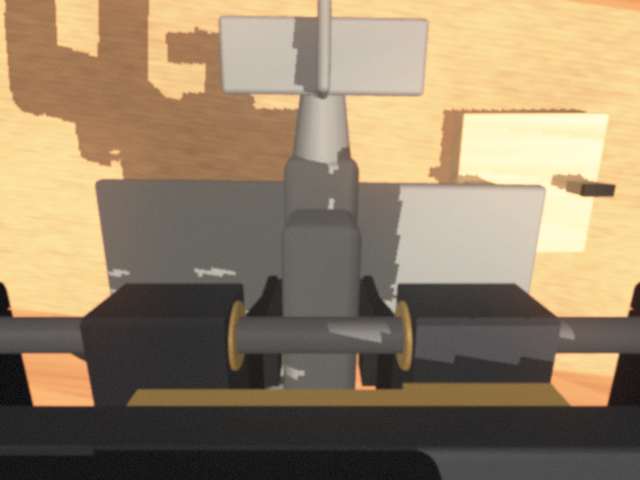

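The wrist view shows the block edge at right (535,180) and the left pad at (592,188). The block fit (150.1×150.8 mm, yaw 7.6°) and the pad agree, giving a stand centre of (0.507, 0.2366).

```bash
python3 - <<'E'
from h import *
to([.4837,.2335,.20],97.6)
E
```

```text
shift [0.0391 0.2214 0.1004] turn [-0.02 -0.   -0.43]
```

```bash
python3 -m jog '[[0,0.005,0.03,0,0,0,-0.4],[0,0.012,0.07,0,0,0,-0.4],[0,0.02,0.115,0,0,0,-0.4],[0,0.028,0.16,0.01,0,0,-0.4],[0,0.035,0.2,0.035,0,0,-0.4],[0,0.039,0.2214,0.065,0,0,-0.4],[0,0.039,0.2214,0.09,0,0,-0.4],[0,0.039,0.2214,0.1,0,0,-0.4],[0,0.039,0.2214,0.1,0,0,-0.4],[0,0.039,0.2214,0.1,0,0,-0.4]]'
python3 - <<'E'
from h import *
print(ftc(24)); print(pose()); to([.4837,.2335,.1195],97.6)
im,d=viewer.capture('side'); cv2.imwrite('pics/s3.png',im[200:400,180:400].repeat(2,0).repeat(2,1)); 
E
```

```text
time_s: 11.95
position: [0.4846, 0.2342, 0.2016]
tcp_rot: [[-0.991, -0.132, 0.002], [-0.132, 0.991, 0.001], [-0.003, 0.0, -1.0]]
force: [0.3, 0.1, -4.1]
opening: 0.321
grasp_force: 29.9
(array([-1.182e-01,  5.300e-02, -4.708e+00,  1.630e-02,  1.078e-01,
        4.000e-04]), array([0.5267, 0.455 , 0.4654, 0.0246, 0.0231, 0.0301]))
(13.15, array([0.4834, 0.2345, 0.2006]), [[-0.9911, -0.1333, 0.0001], [-0.1333, 0.9911, 0.0], [-0.0001, -0.0, -1.0]])
shift [-0.0002 -0.001   0.0811] turn [-0.    0.    0.06]
```

View pics/s3.png

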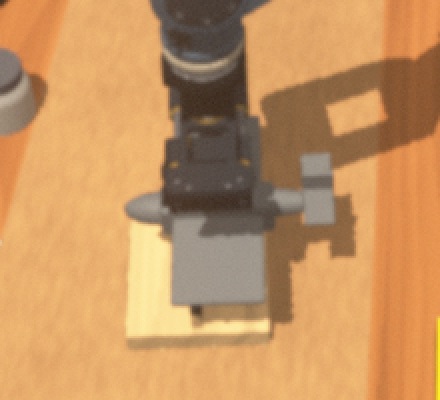

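The side picture shows the plane level over the stand, with the near post visible under the wing at (195,310). Lowering gently now.

```bash
python3 -m jog '[[0,0,-0.001,0.03,0,0,0],[0,0,-0.001,0.055,0,0,0],[0,0,-0.001,0.07,0,0,0],[0,0,-0.001,0.077,0,0,0],[0,0,-0.001,0.08,0,0,0],[0,0,-0.001,0.081,0,0,0],[0,0,-0.001,0.081,0,0,0]]'
python3 - <<'E'
from h import *
print(ftc(4)); print(pose())
E
```

```text
time_s: 14.08
position: [0.4839, 0.2336, 0.1201]
tcp_rot: [[-0.991, -0.133, 0.001], [-0.133, 0.991, 0.0], [-0.001, 0.0, -1.0]]
force: [-0.4, -0.6, -5.0]
opening: 0.316
grasp_force: 29.9
(array([-4.9600e-02,  3.0910e-01, -4.6286e+00,  2.5100e-02,  1.3830e-01,
       -1.0000e-03]), array([0.7998, 0.3184, 0.1673, 0.0119, 0.0242, 0.0244]))
(14.275, array([0.4837, 0.2336, 0.1199]), [[-0.9911, -0.1333, 0.0007], [-0.1333, 0.9911, 0.0002], [-0.0008, 0.0001, -1.0]])
```

```bash
python3 -m jog '[[0,0,0,0.001,0,0,0],[0,0,0,0.0017,0,0,0],[0,0,0,0.0023,0,0,0],[0,0,0,0.0023,0,0,0]]'
python3 - <<'E'
from h import *
print(ftc(5)); print(pose())
E
```

```text
time_s: 14.78
position: [0.4834, 0.2334, 0.1176]
tcp_rot: [[-0.991, -0.133, -0.0], [-0.133, 0.991, -0.0], [0.0, -0.0, -1.0]]
force: [-1.4, 0.0, -0.0]
opening: 0.316
grasp_force: 29.9
(array([-1.9495, -1.3915,  1.3497, -0.096 ,  0.39  ,  0.0338]), array([0.6787, 0.4786, 0.8307, 0.0298, 0.0529, 0.0244]))
(15.025, array([0.4834, 0.2334, 0.1176]), [[-0.9911, -0.1334, -0.0001], [-0.1334, 0.9911, -0.0001], [0.0001, -0.0001, -1.0]])
```

Contact is made, but the moment disagrees with a purely vertical load. I'll relieve the side force to separate lever-arm effects before letting go.

```bash
python3 -m jog '[[0,0.001,0.0005,0,0,0,0],[0,0.001,0.0005,0,0,0,0],[0,0.001,0.0005,0,0,0,0]]'; python3 -c "
from h import *
print(ftc(5))"
python3 -m jog '[[0,0.001,0.0005,-0.001,0,0,0],[0,0.001,0.0005,-0.001,0,0,0],[0,0.001,0.0005,-0.001,0,0,0]]'; python3 -c "
from h import *
print(ftc(8)); print(pose()); s=bot.read_state(); print(s['tau'],s['joint_positions'])"
```

```text
time_s: 15.4
position: [0.4831, 0.2336, 0.1175]
tcp_rot: [[-0.991, -0.133, 0.001], [-0.133, 0.991, -0.0], [-0.001, -0.001, -1.0]]
force: [0.6, -4.6, 2.3]
opening: 0.322
grasp_force: 29.9
(array([ 0.4141, -4.644 ,  2.7445, -0.6914, -0.0774, -0.0282]), array([0.3541, 0.4662, 0.2907, 0.0636, 0.0443, 0.0232]))
time_s: 16.02
position: [0.4807, 0.2347, 0.1177]
tcp_rot: [[-0.991, -0.133, -0.001], [-0.133, 0.991, 0.0], [0.001, 0.001, -1.0]]
force: [-0.7, -0.7, -4.6]
opening: 0.322
grasp_force: 29.9
(array([-0.0453,  0.0694, -4.7554,  0.0306,  0.1147, -0.0077]), array([0.3007, 0.3457, 0.5237, 0.0239, 0.0353, 0.0193]))
(16.425, array([0.4812, 0.2342, 0.1181]), [[-0.9911, -0.1333, -0.0003], [-0.1333, 0.9911, -0.0001], [0.0003, -0.0, -1.0]])
[ 2.27267604e-02 -4.22405934e+01 -1.22127655e+01 -2.82495405e-02
 -1.86166068e-02  5.37799169e-04] [ 1.39763932e+01  3.31040477e+01  1.00894793e+02 -5.24823652e-04
  4.60206496e+01 -8.36811820e+01]
```

Both contact samples fit a standard moment with the reference about 0.185 m above the contact. So the sign is right and the balance point is about 23 mm ahead of the grip. Recentring, then lowering again.

```bash
python3 -m jog '[[0,0,0,-0.003,0,0,0],[0,-0.003,-0.001,-0.003,0,0,0],[0,-0.003,-0.001,-0.003,0,0,0],[0,-0.003,-0.001,-0.001,0,0,0],[0,-0.003,-0.001,0,0,0,0],[0,-0.003,-0.001,0.0005,0,0,0],[0,-0.003,-0.001,0.0005,0,0,0]]'; python3 -c "
from h import *
print(ftc(5)); print(pose()); to([.4842,.2336,.1175],97.6)"
```

```text
time_s: 17.3
position: [0.4843, 0.2336, 0.1178]
tcp_rot: [[-0.991, -0.133, -0.0], [-0.133, 0.991, -0.0], [0.0, -0.0, -1.0]]
force: [-0.1, -0.5, -4.3]
opening: 0.32
grasp_force: 29.9
(array([ 0.0394, -0.1705, -4.2425,  0.026 ,  0.1488,  0.0144]), array([0.3032, 0.4413, 0.5405, 0.0267, 0.0305, 0.0106]))
(17.55, array([0.4845, 0.2337, 0.1178]), [[-0.9911, -0.1333, 0.0001], [-0.1333, 0.9911, 0.0001], [-0.0001, 0.0001, -1.0]])
shift [ 0.0003 -0.      0.0003] turn [0.   0.01 0.06]
```

```bash
python3 -m jog '[[0,0,0,0.0004,0,0,0],[0,0,0,0.0006,0,0,0],[0,0,0,0.0006,0,0,0]]'; python3 -c "
from h import *
print(ftc(3))"
python3 -m jog '[[0.36,0,0,0,0,0,0],[0.36,0,0,0,0,0,0],[0.36,0,0,0,0,0,0],[0.36,0,0,0,0,0,0],[0.36,0,0,0,0,0,0],[0.36,0,0,0,0,0,0]]'; python3 - <<'E'
from h import *
s=bot.read_state(); im,d=viewer.capture('wrist'); P=cloud('wrist',d); print(s['force'],s['opening'],s['time_s'])
R=np.array(s['tcp_rot']); Q=(P-s['position'])@np.c_[-R[:,0],R[:,1],[0,0,1]]
W=Q[(abs(Q[:,2]+.0455)<.015)&(abs(Q[:,1])>.03)&(abs(Q[:,1])<.09)&(Q[:,0]<.0)&(Q[:,0]>-.043)]
print(len(W),np.linalg.lstsq(np.c_[W[:,:2],np.ones(len(W))],W[:,2],rcond=None)[0])
im,d=viewer.capture('scene'); cv2.imwrite('pics/c4.png',im[150:290,320:480].repeat(4,0).repeat(4,1))
E
```

```text
time_s: 17.92
position: [0.4844, 0.2336, 0.1176]
tcp_rot: [[-0.991, -0.133, 0.0], [-0.133, 0.991, 0.0], [-0.0, -0.0, -1.0]]
force: [-2.3, -0.9, 2.1]
opening: 0.314
grasp_force: 29.9
(array([-2.5809, -0.5642,  3.5131, -0.0563,  0.4401,  0.0289]), array([0.3404, 0.6748, 0.3561, 0.0172, 0.0216, 0.0125]))
time_s: 18.82
position: [0.4845, 0.2336, 0.1171]
tcp_rot: [[-0.991, -0.133, 0.0], [-0.133, 0.991, -0.0], [-0.0, -0.0, -1.0]]
force: [0.3, 0.1, 0.2]
opening: 0.361
grasp_force: 0.0
[0.33649546 0.14292243 0.17835982] 0.360780915113933 18.825
18494 [-4.58212504e-05 -6.55359862e-04 -4.39531387e-02]
```

View pics/c4.png

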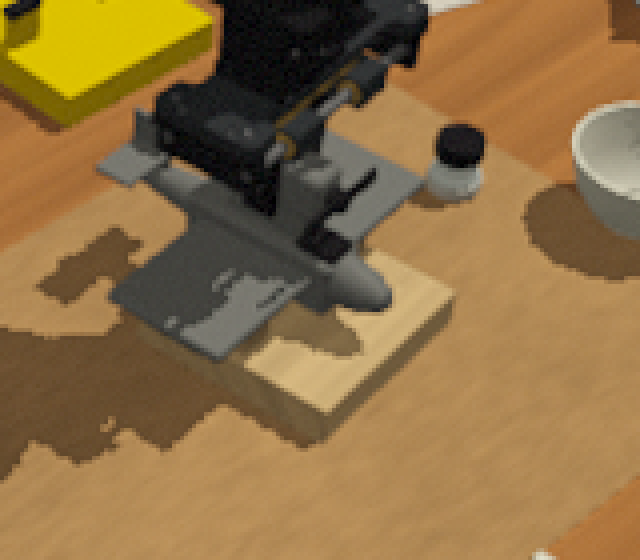

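The wing slope is about 0, grip force is 0, and the picture shows the plane level on the stand, nose at (365,285). Opening fully, then straight up.

```bash
python3 -m jog '[[0.6,0,0,0,0,0,0],[0.8,0,0,0,0,0,0],[0.8,0,0,0,0,0,0],[0.8,0,0,0,0,0,0],[0.8,0,0,0,0,0,0],[0.8,0,0,0,0,0,0],[0.8,0,0,0,0,0,0]]'; python3 -m jog '[[0.8,0,0,-0.01,0,0,0],[0.8,0,0,-0.03,0,0,0],[0.8,0,0,-0.06,0,0,0],[0.8,0,0,-0.1,0,0,0],[0.8,0,0,-0.14,0,0,0],[0.8,0,0,-0.14,0,0,0],[0.8,0,0,-0.14,0,0,0],[0.8,0,0,-0.14,0,0,0]]'; python3 - <<'E'
from h import *
for k in range(2):
    im,d=viewer.capture('wrist'); P=cloud('wrist',d); s=bot.read_state()
    R=np.array(s['tcp_rot']); Q=(P-[.4843,.2336,0])@np.c_[-R[:,0],R[:,1],[0,0,1]]
    W=Q[(abs(Q[:,2]-.072)<.012)&(abs(Q[:,1])>.03)&(abs(Q[:,1])<.09)&(abs(Q[:,0])<.04)]
    print(s['time_s'],len(W),np.linalg.lstsq(np.c_[W[:,:2],np.ones(len(W))],W[:,2],rcond=None)[0])
im,d=viewer.capture('scene'); cv2.imwrite('pics/c5.png',im)
E
```

```text
time_s: 19.8
position: [0.4845, 0.2336, 0.1172]
tcp_rot: [[-0.991, -0.133, 0.0], [-0.133, 0.991, -0.0], [-0.0, -0.0, -1.0]]
force: [-0.9, -0.5, -0.5]
opening: 0.8
grasp_force: 0.0
time_s: 20.8
position: [0.4835, 0.2334, 0.2559]
tcp_rot: [[-0.991, -0.133, -0.003], [-0.133, 0.991, -0.001], [0.003, -0.0, -1.0]]
force: [-0.3, -0.4, 0.0]
opening: 0.8
grasp_force: 0.0
20.85 12166 [ 0.00013199 -0.00052315  0.07313327]
20.9 12216 [ 7.70101950e-05 -6.25564966e-04  7.32670363e-02]
```

View pics/c5.png

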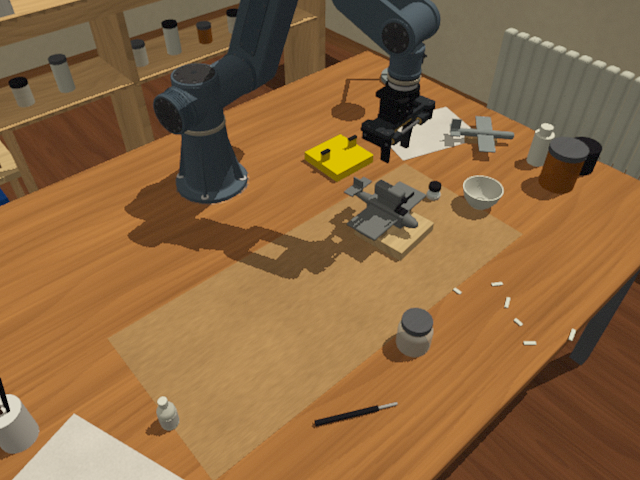

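The picture shows the plane balanced on the plywood stand at (385,210), with the gripper well clear at (400,125) and the bystanders where they were. The wing is level (slope below 0.001) two seconds after release, so I'm handing in.

```bash
python3 -c "
from h import *
print(workorder.hand_in())"
```

```text
the job is handed in; nothing more can be done
None
```

The flying boat was balanced on the plywood stand and standing level by itself two seconds after I let go, with the gripper clear and the jar, paint pot, tub and glue bottle untouched; I handed the job in at about 21 s.

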